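Tighten the music box cover screws

ROBOT

A 6-joint arm with a two-finger parallel gripper is mounted at the origin on the work surface. World frame = base frame: x ahead of the robot, y to its left, z up, the work surface at z = 0. Lengths are in m, angles in rad, forces in N, time in s.
With the tool pointing down it reaches from about 0.325 to 0.875 m from the base axis. Payload 4.4 kg.
Tool frame: the origin (TCP) lies at the very end of the fingers, on their centre line; the grasp point (between the pads) lies 19 mm behind it; z points along the fingers, y is the direction in which the jaws open and shut (so a half turn about z gives the same grasp; the last joint's range is limited). The gripper opens to 85 mm and grips with 20 to 120 N. Pads are 22 mm wide; open, the fingers measure 114 mm over their backs; the gripper's body (76 mm by 85 mm) begins 54 mm behind the grasp point. The pads swing forward as they close: fully open they stand 13 mm farther back than shut.
Start: joints at [-1.425, 0.207, 1.542, -0, 1.393, -0.15], TCP at [0.168, -0.55, 0.231] pointing down, gripper open.
Joint ranges: [-2.73, 2.73], [-0.86, 2.22], [0.23, 2.46], [-1.11, 4.25], [0.08, 2.63], [-2.82, 2.82]. Speed limits (rad/s): [2.79, 2.79, 3.14, 3.14, 3.14, 3.14].

INTERFACE

Orientations are given as a 3x3 rotation matrix whose columns are the frame's x, y, z axes.
In Python, from bench import bot gives the robot as it stands.
- The arm moves only by the tool step_arm, never from a script. Its argument "increments" is a list of rows, each a list of 7 numbers: the turn, a rotation vector about the tool's x, y, z in rad, then the shift along the tool's x, y, z in mm, then the gripper command: -1 is fully open, 1 is shut, values between are in proportion. A call has exactly 5 rows; each row shifts and turns the commanded pose from where the row before left it, along the tool's axes as they then stand; what a row does not reach is not made up. A row lasts 1/8 s, in which the tool goes at most 62.5 mm and 10.7 degrees, less where a joint would pass 70% of its speed; a pose out of reach is approached as far as the arm can. A call is refused whole if a number of a shift passes 62.5 or a number of a turn 0.188, either way. A call with a gripper value outside its range is refused whole. The fingers move at their own pace and stop on an object; "grip_force" is the grip in N (left out, the last holds). Time passes only in rows, so rows that do not move let the fingers close, or fill a call up. It gives the time, the measured TCP pose, the force and the opening at its end, in the units of the state.
- bot.get_state(): the state, without advancing time (a new reading comes with each control period).
- bot.get_image(name): name is "scene" or "top"; returns a dict with "image" (480x640x3 uint8, red, green, blue), "K" (3x3 intrinsics, pixels), "dist" ([k1, k2, p1, p2, k3] as OpenCV has them; the pictures are not rectified), "pose" (4x4, takes a point from camera to world coordinates). Camera axes: x right, y up, looking along -z (the intrinsics and any distortion apply to the point x, -y, -z); pixel columns grow to the right and rows downward; lengths in m; the calibration is good to about 2 mm. A picture is of the moment at which its call begins. There is no depth.
- bot.job_done(): hands the job in, once; it reports no verdict.
The state is a dict: "time": time; "joint_positions": joint angles; "qvel": joint speeds; "joint_efforts": joint torques, N m; "position": TCP position; "orientation": TCP orientation; "ft_force": force on the tool from outside, world axes, zero at the start; "ft_torque": the same for the moment, N m; "opening": opening from 0.0 (shut) to 1.0 (fully open).
Only numpy, scipy, OpenCV 4.12 (cv2) and the standard library are available. Lean on these libraries where they do the work, as an engineer would, in place of code of your own. Each camera call takes 0.05 s, during which the arm holds its last target. There are 200 camera calls.

TASK

The brass cover of the music box buzzes because its two slotted screws are slack. Take the driver out of its bamboo stand and use its blade to turn both screws clockwise until they are fully home against their stops, then put the driver back upright in its stand, its collar resting on the top. Let only the driver touch the music box, keep the driver roughly upright, and leave the other things on the console where they are.

Things in the scene. Friction and masses are not known exactly. Their poses are not given: they have to be found in the camera images.
- driver: stubby driver 116 mm long, 0.12 kg, upright in the stand. Origin: middle of the blade's tip; z up to the handle, x along the blade's width. Blade 20 (x) x 4 (y) mm, 14 mm high, last 4 mm thinned to 2.4; shank 12 mm thick; round collar 40 mm across at z 55 to 61; wooden handle at z 61 to 116, 34 mm along x, 24 along y (its long side shows the blade's direction).
- stand: fixed square bamboo block 70 x 70 mm, 65 mm high, with a vertical through hole 28 mm across in its middle. Origin at the centre of its underside, z up. The driver hangs in the hole by its collar: its tip is then 10 mm above the console.
- music_box: fixed wooden music box, 150 mm (x) by 220 mm (y). Origin at the centre of its underside, z up. The half at its -y has a shut wooden lid, top 77 mm above the console, the half at its +y a brass cover 130 x 100 mm, top at 74 mm, with the two screws; a small brass winding knob sticks out 29 mm from the -y end at 35 mm height.
- near_screw (a joint): captive slotted steel screw, head 32 mm across and 12 mm high on the brass cover. Angle grows CLOCKWISE from above: 0 slack, 1.5 rad the hard stop (home); starts at 0.1 to 0.5, stays where left (0.06 N m to turn). The one nearer the box's -x edge, at x -38, y 30 mm of the box. When home its slot lies along the box's x.
- near_screw_head (a point): centre of the top of that screw head, on its axis, 86 mm above the console. It turns with the head: its x axis runs along the slot, z is up. The slot runs straight across the head, open at both ends, 7 mm wide and 8 mm deep (floor 78 mm above the console).
- far_screw (a joint): captive slotted steel screw, head 32 mm across and 12 mm high on the brass cover. Angle grows CLOCKWISE from above: 0 slack, 1.5 rad the hard stop (home); starts at 0.1 to 0.5, stays where left (0.06 N m to turn). The one nearer the box's +x edge, at x 38, y 80 mm of the box. When home its slot lies along the box's x.
- far_screw_head (a point): centre of the top of that screw head, on its axis, 86 mm above the console. It turns with the head: its x axis runs along the slot, z is up. The slot runs straight across the head, open at both ends, 7 mm wide and 8 mm deep (floor 78 mm above the console).
- tray: bystander: shallow aluminium tray 90 x 150 mm, 18 mm high. Origin at the centre of its underside.
- grip_ball_center (a point): bystander: centre of a silicone grip ball 54 mm across that lies in the tray.
- incense_bowl: bystander: glass bowl 100 mm across, 45 mm high. Origin at the centre of its underside.
- cork_block: bystander: cork block 60 x 90 x 40 mm. Origin at the centre of its underside.
Mind the look-alikes: they are no part of the job. There is more than one size of the driver; the one meant has the size given above.

How it is judged:
By the outcome, as a careful person would: the job done as asked, in the order asked, and still so for the second after the job is handed in, with the robot touching nothing.
It also fails if it takes over 72 s, if anything falls off the work surface, if the arm or the gripper's body presses on something with over 40 N, if the wrist force passes 120 N, or if a joint passes its speed limit or range.

## Working session

There is one attempt and no reset: what is moved stays moved. The work goes in short steps, Python scripts to look and compute and a tool call to move; the robot and the scene stay as the last step left them, time stands still between calls to the robot, and variables do not carry over. Pictures are saved under pics/ and viewed, about 8 in all and at most 12, crops included, and the job is handed in when it is done.

Besides the shell and the picture viewer there is one more tool, called as name([rows], argument=value, ...), one row to a line, values as JSON. step_arm: Moves the arm, as the interface text tells. Its arguments: {"type":"object","properties":{"increments":{"type":"array","items":{"type":"array","items":{"type":"number"}}},"grip_force":{"type":"number"}},"required":["increments"]}

```bash
mkdir -p pics; ls; python3 - <<'E'
from bench import bot
import cv2,numpy as np
for n in("scene","top"):
    d=bot.get_image(n);cv2.imwrite(f"pics/{n}0.png",d["image"][:,:,::-1]);print(n,d["K"],d["dist"],d["pose"])
print(bot.get_state())
E
```

```text
pics
scene [[478.89572671   0.         315.85868493]
 [  0.         478.89572671 230.95293012]
 [  0.           0.           1.        ]] [-0.11897416  0.          0.          0.          0.        ] [[-0.66153013 -0.38632557  0.64275224  1.08888087]
 [ 0.74976149 -0.35826293  0.55633208  0.39174217]
 [ 0.01534899  0.84994131  0.52665375  0.45437124]
 [ 0.          0.          0.          1.        ]]
top [[585.43472375   0.         313.91012525]
 [  0.         585.43472375 241.47359989]
 [  0.           0.           1.        ]] [-0.12145444  0.          0.          0.          0.        ] [[ 0.00853843  0.987061   -0.16011769  0.4807795 ]
 [-0.99994519  0.0093983   0.00461368 -0.0196405 ]
 [ 0.00605882  0.16006952  0.98708715  0.99989807]
 [ 0.          0.          0.          1.        ]]
{'time': 0.1, 'joint_positions': array([-1.42551380e+00,  2.07378417e-01,  1.54282088e+00,  1.68758290e-05,
        1.39351654e+00, -1.50503351e-01]), 'qvel': array([-0.00014461, -0.00126813, -0.00409969,  0.00163091, -0.00067642,
       -0.00091737]), 'joint_efforts': array([-8.33198283e-04, -3.84092546e+01, -2.92547196e+01, -3.25203491e-04,
        4.80943214e-03, -7.19238471e-06]), 'position': array([ 0.16749885, -0.54933973,  0.23021247]), 'orientation': array([[ 9.56574281e-01,  2.91488525e-01, -2.90940984e-04],
       [ 2.91488478e-01, -9.56572027e-01,  2.10321948e-03],
       [ 3.34758337e-04, -2.09669161e-03, -9.99997746e-01]]), 'ft_force': array([-0.3939535 ,  0.08247361,  0.11192996]), 'ft_torque': array([-0.05437395,  0.01079861,  0.01094622]), 'opening': 1.0054181882387023}
```

View pics/scene0.png

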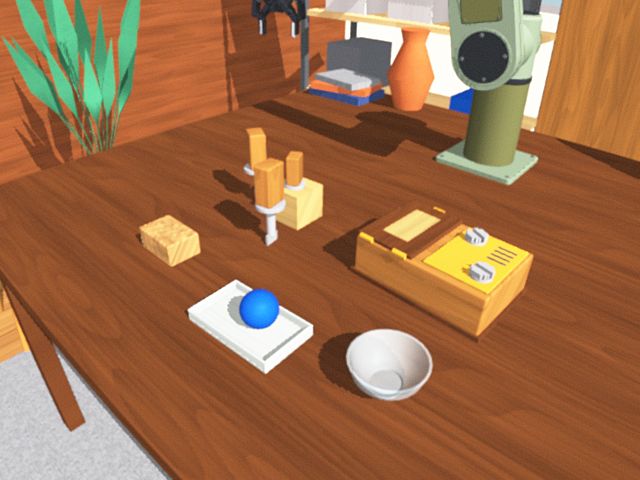

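View pics/top0.png

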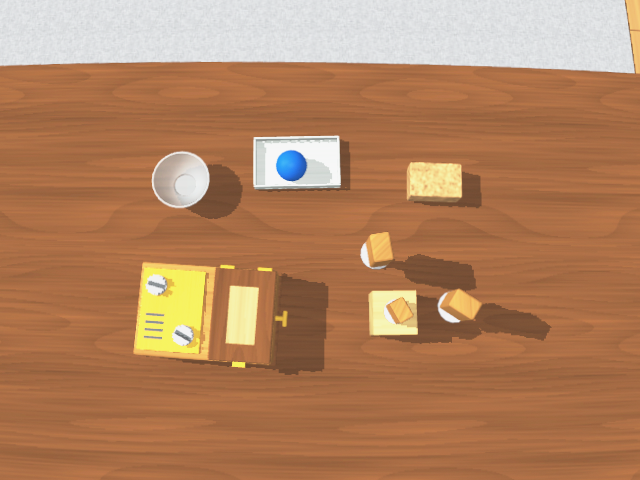

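The top view shows three drivers, at (400,311) in the stand, (378,250) and (460,305). The two outside the stand are larger and stand free. The one in the bamboo stand fits the description. I'll confirm it in an enlarged crop along with the screws.

```bash
cat > h.py <<'E'
import cv2,numpy as np
def ray(d,uv):
    p=cv2.undistortPoints(np.array([[uv]],float),d["K"],np.array(d["dist"]))[0,0]
    P=np.array(d["pose"]);v=P[:3,:3]@np.array([p[0],-p[1],-1.]);return P[:3,3],v
def onplane(d,uv,z):
    o,v=ray(d,uv);return o+v*(z-o[2])/v[2]
def tri(d1,a,d2,b):
    o1,v1=ray(d1,a);o2,v2=ray(d2,b)
    s=np.linalg.lstsq(np.c_[v1,-v2],o2-o1,rcond=None)[0]
    p,q=o1+s[0]*v1,o2+s[1]*v2;return (p+q)/2,np.linalg.norm(p-q)
def proj(d,X):
    P=np.array(d["pose"]);c=P[:3,:3].T@(np.array(X)-P[:3,3]);c=c*[1,-1,-1]
    return cv2.projectPoints(c[None],np.zeros(3),np.zeros(3),d["K"],np.array(d["dist"]))[0][0,0]
E
python3 - <<'E'
from bench import bot
import cv2,numpy as np
from h import *
t=bot.get_image("top")["image"][:,:,::-1];s=bot.get_image("scene")["image"][:,:,::-1]
R=lambda im,x,y,w,h,f:cv2.resize(im[y:y+h,x:x+w],None,fx=f,fy=f,interpolation=cv2.INTER_CUBIC)
a=np.hstack([R(t,130,255,80,60,5),R(t,350,280,80,60,5)])
b=np.hstack([R(t,130,315,80,60,5),R(s,250,140,80,60,5)])
cv2.imwrite("pics/c1.png",np.vstack([a,b]))
c=np.hstack([R(s,440,220,100,75,4),R(s,240,120,100,75,4)])
cv2.imwrite("pics/c2.png",R(s,420,200,120,85,6)[:600,:800])
E
```

```text
(no output)
```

View pics/c1.png

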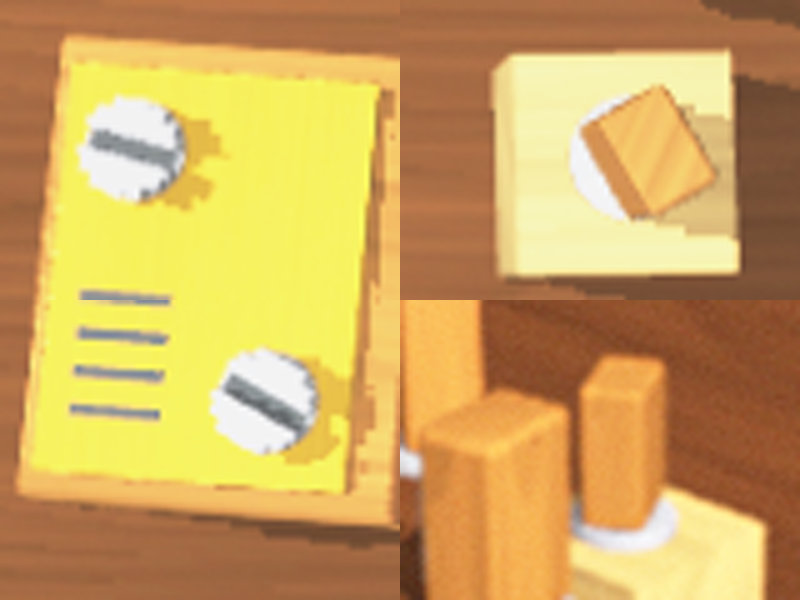

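View pics/c2.png

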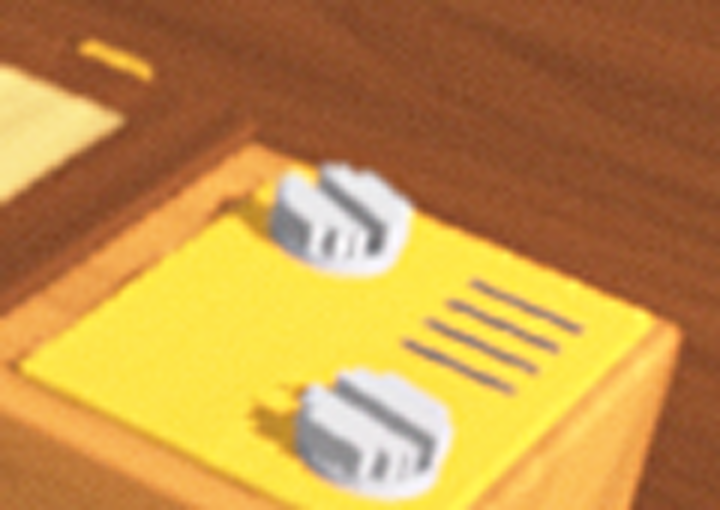

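The crop confirms that the driver in the stand is the short one meant. Its handle top is at top-view (401,309.4) and scene (294.4,154.6). The far screw is at top (156,284.4) and the near one at (182.6,334.8). Next I'll triangulate these.

```bash
python3 - <<'E'
from bench import bot
from h import *
np.set_printoptions(precision=4,suppress=True)
t=bot.get_image("top");s=bot.get_image("scene")
for n,a,b in [("handle",(401,309.4),(294.4,154.6)),("far",(156,284.4),(483.7,267.9)),("near",(182.6,334.8),(478.2,233.8)),("bigA",(381,243),(269,165)),("bigB",(466,303),(256,131))]:
    print(n,*tri(t,a,s,b))
print("handle@.126",onplane(t,(401,309.4),.126),"far",onplane(t,(156,284.4),.086),"near",onplane(t,(182.6,334.8),.086))
A=lambda a,b,z:(lambda d:np.degrees(np.arctan2(d[1],d[0])))(onplane(t,b,z)-onplane(t,a,z))
c=lambda x,y,ox,oy:((x+.5)/5-.5+ox,(y+.5)/5-.5+oy)
print("hangle",A(c(318,172,350,280),c(261,87,350,280),.126),A(c(253,215,350,280),c(197,122,350,280),.126))
for n,p,q in[("far",c(172,158,130,255),c(92,137,130,255)),("near",c(302,120,130,315),c(230,82,130,315))]:
    print(n,A(p,q,.086))
print("box edge",A(c(20,490,130,255),c(65,40,130,255),.077))
f,n=onplane(t,(156,284.4),.086),onplane(t,(182.6,334.8),.086)
d=(f-n);print("sep",np.hypot(*d[:2]),"box yaw from screws",np.degrees(np.arctan2(d[1],d[0])-np.arctan2(50,76)))
# stand top corners
for p in [(512,57),(730,50),(738,272),(500,277)]: print(onplane(t,c(p[0]-400,p[1],350,280),.065)[:2])
for p in [(397,298),(372,267)]: print("collars",onplane(t,p,.07)[:2])
E
```

```text
handle [ 0.5207 -0.1542  0.1247] 0.001354366483825666
far [0.5575 0.2262 0.0852] 0.0036331245618399515
near [0.4793 0.1814 0.0836] 0.004281355164756591
bigA [ 0.6161 -0.121   0.1461] 0.005279760962470016
bigB [ 0.5285 -0.2459  0.1481] 0.003598107665388275
handle@.126 [ 0.5211 -0.1545  0.126 ] far [0.5581 0.2243 0.086 ] near [0.4802 0.1788 0.086 ]
hangle 33.65214588001816 30.94269489253032
far 76.40652152217714
near 63.79773476203246
box edge -3.085046309867764
sep 0.09022477321836708 box yaw from screws -3.117984832229659
[ 0.553  -0.1176]
[ 0.5557 -0.1879]
[ 0.485  -0.1895]
[ 0.4832 -0.1135]
collars [ 0.5418 -0.157 ]
collars [ 0.5911 -0.1173]
```

step_arm([
  [0, 0, -0.13, 0, 0, 0, -0.1],
  [0, 0, -0.135, 0, 0, 0, -0.1],
  [0, 0, 0, 56, -16, 0, -0.1],
  [0, 0, 0, 56, -16, 0, -0.1],
  [0, 0, 0, 56, -16, 0, -0.1],
], grip_force=60)

```text
time: 0.92
position: [0.2852, -0.4188, 0.2313]
orientation: [[0.847, 0.531, 0.0], [0.531, -0.847, -0.0], [0.0, 0.0, -1.0]]
ft_force: [0.4, -0.7, 1.6]
opening: 0.547
```

step_arm([
  [0, 0, 0, 56, -16, 0, -0.1],
  [0, 0, 0, 56, -16, 0, -0.1],
  [0, 0, 0, 56, -16, 0, -0.1],
  [0, 0, 0, 56, -16, 0, -0.1],
  [0, 0, 0, 56, -16, 0, -0.1],
])

```text
time: 1.55
position: [0.48, -0.2018, 0.2315]
orientation: [[0.847, 0.532, 0.001], [0.532, -0.847, -0.001], [0.0, 0.001, -1.0]]
ft_force: [0.9, -0.4, -0.2]
opening: 0.549
```

```bash
cat >> h.py <<'E'
def go(bot,x,y,z,yaw):
    s=bot.get_state();R=np.array(s["orientation"]);p=np.array(s["position"])
    c,q=np.cos(np.radians(yaw)),np.sin(np.radians(yaw))
    T=np.array([[c,q,0],[q,-c,0],[0,0,-1.]])
    rv=cv2.Rodrigues(R.T@T)[0].ravel()
    f=lambda v:np.round(v,4)
    print("t",round(s["time"],2),"pos",f(p),"yaw",round(np.degrees(np.arctan2(R[1,0],R[0,0])),2),"q",f(s["joint_positions"]),"F",f(s["ft_force"]),"T",f(s["ft_torque"]),"open",round(s["opening"],3))
    d=np.array([x,y,z])-p
    print(" turn",f(rv)," shift now-axes mm",np.round(1000*R.T@d,1)," after-turn axes",np.round(1000*T.T@d,1))
E
python3 -c "
from bench import bot
from h import *
go(bot,.521,-.154,.2,32)"
```

```text
t 1.55 pos [ 0.48   -0.2018  0.2315] yaw 32.13 q [-5.6430e-01  9.0400e-02  1.6737e+00 -1.0000e-04  1.3767e+00  4.4580e-01] F [ 0.8603 -0.3687 -0.1731] T [-0.0145 -0.0585  0.0669] open 0.549
 turn [ 0.0008 -0.0002  0.0023]  shift now-axes mm [ 60.1 -18.8  31.5]  after-turn axes [ 60.1 -18.9  31.5]
```

step_arm([
  [0, 0, 0, 50, -15.5, 0, -0.1],
  [0, 0, 0, 10, -3, 20, -0.1],
  [0, 0, 0, 0, 0, 45, -0.1],
  [0, 0, 0, 0, 0, 45, -0.1],
  [0, 0, 0, 0, 0, 38, -0.1],
])

```text
time: 2.17
position: [0.5194, -0.1553, 0.0816]
orientation: [[0.847, 0.532, -0.001], [0.532, -0.847, 0.0], [-0.001, -0.001, -1.0]]
ft_force: [0.5, 0.3, 0.4]
opening: 0.548
```

```bash
python3 - <<'E'
from bench import bot
from h import *
go(bot,.521,-.154,.081,32)
t=bot.get_image("top")["image"][:,:,::-1];s=bot.get_image("scene")["image"][:,:,::-1]
R=lambda im,x,y,w,h,f:cv2.resize(im[y:y+h,x:x+w],None,fx=f,fy=f,interpolation=cv2.INTER_CUBIC)
cv2.imwrite("pics/g1.png",np.hstack([R(t,340,250,133,150,3),R(s,230,100,133,150,3)]))
E
```

```text
t 2.17 pos [ 0.5194 -0.1553  0.0816] yaw 32.15 q [-0.4503  0.3108  1.7504  0.      1.0813  0.5593] F [0.5313 0.3448 0.4151] T [ 0.0326 -0.0173  0.0292] open 0.548
 turn [-0.0008  0.0005  0.0027]  shift now-axes mm [ 2.1 -0.3  0.6]  after-turn axes [ 2.1 -0.3  0.6]
```

View pics/g1.png

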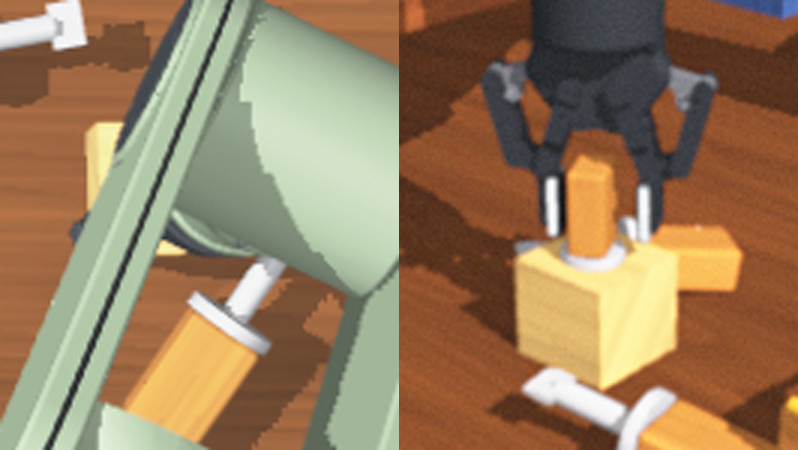

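The handle sits between the fingers. Both larger look-alike drivers, which stood free on their tips, are now lying down: one in front of the stand, one behind it. The sampled wrist force stayed under about 2 N the whole way, so the arm probably didn't hit them. Closing now.

step_arm([
  [0, 0, 0, 2, 0, 0, 1],
  [0, 0, 0, 0, 0, 0, 1],
  [0, 0, 0, 0, 0, 0, 1],
  [0, 0, 0, 0, 0, 0, 1],
  [0, 0, 0, 0, 0, 0, 1],
], grip_force=70)

```text
time: 2.9
position: [0.5229, -0.1553, 0.0851]
orientation: [[0.847, 0.532, 0.003], [0.532, -0.847, -0.001], [0.002, 0.003, -1.0]]
ft_force: [-0.2, 0.9, 6.3]
opening: 0.272
```

```bash
python3 - <<'E'
from bench import bot
from h import *
go(bot,.521,-.154,.195,32)
s=bot.get_image("scene")["image"][:,:,::-1]
cv2.imwrite("pics/g2.png",s)
E
```

```text
t 2.9 pos [ 0.5229 -0.1553  0.0851] yaw 32.13 q [-4.4750e-01  3.0940e-01  1.7435e+00  1.0000e-04  1.0853e+00  5.6250e-01] F [-0.2114  0.9337  6.3136] T [ 0.0976  0.0665 -0.0444] open 0.272
 turn [ 0.0028 -0.0019  0.0023]  shift now-axes mm [  -0.7   -1.8 -109.9]  after-turn axes [  -0.9   -2.1 -109.9]
```

View pics/g2.png

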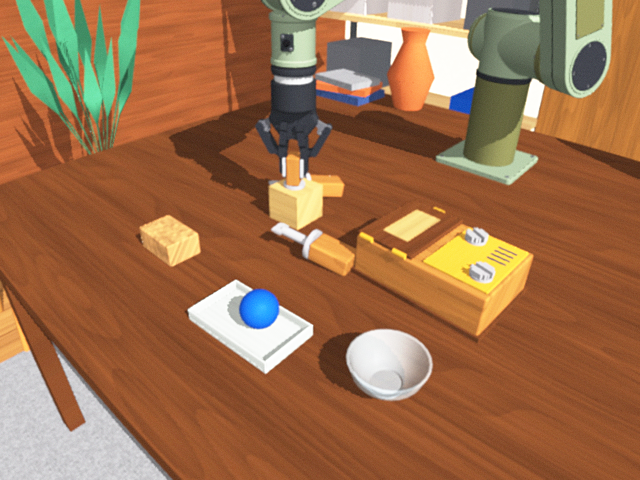

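step_arm([
  [0, 0, 0, 0, 0, -10, 1],
  [0, 0, 0, 0, 0, -25, 1],
  [0, 0, 0, 0, 0, -30, 1],
  [0, 0, 0, 0, 0, -30, 1],
  [0, 0, 0, 0, 0, -25, 1],
])

```text
time: 3.58
position: [0.5214, -0.1547, 0.2046]
orientation: [[0.847, 0.532, 0.0], [0.532, -0.847, -0.0], [0.0, 0.0, -1.0]]
ft_force: [0.0, -0.3, -0.6]
opening: 0.272
```

```bash
python3 - <<'E'
from bench import bot
from h import *
go(bot,.480,.180,.205,61)
E
```

```text
t 3.58 pos [ 0.5214 -0.1547  0.2046] yaw 32.13 q [-0.4475  0.1641  1.6484 -0.      1.3288  0.5625] F [ 0.008  -0.3244 -0.6177] T [ 0.0094 -0.006   0.0016] open 0.272
 turn [ 3.000e-04 -0.000e+00 -5.038e-01]  shift now-axes mm [ 142.9 -305.4   -0.4]  after-turn axes [ 272.6 -198.4   -0.4]
```

step_arm([
  [0, 0, -0.185, 0, 0, 0, 1],
  [0, 0, -0.185, 0, 0, 0, 1],
  [0, 0, -0.184, 0, 0, 0, 1],
  [0, 0, 0, 45, -30, 0, 1],
  [0, 0, 0, 50, -33, 0, 1],
])

```text
time: 4.2
position: [0.5064, -0.0411, 0.2033]
orientation: [[0.443, 0.897, -0.0], [0.897, -0.443, 0.0], [0.0, -0.0, -1.0]]
ft_force: [1.5, 0.9, -0.3]
opening: 0.273
```

step_arm([
  [0, 0, 0, 50, -33, 0, 1],
  [0, 0, 0, 50, -33, 0, 1],
  [0, 0, 0, 50, -33, 0, 1],
  [0, 0, 0, 37, -23, 0, 1],
  [0, 0, 0, 0, 0, 0, 1],
])

```text
time: 4.82
position: [0.4785, 0.1826, 0.2033]
orientation: [[0.436, 0.9, -0.001], [0.9, -0.436, 0.0], [0.0, -0.001, -1.0]]
ft_force: [0.2, -1.0, -1.1]
opening: 0.273
```

```bash
python3 - <<'E'
from bench import bot
from h import *
go(bot,.480,.180,.180,63.8)
d=bot.get_image("scene");s=d["image"][:,:,::-1]
P=np.array(bot.get_state()["position"]);print(proj(d,P-[0,0,.075]))
cv2.imwrite("pics/n1.png",cv2.resize(s[140:290,400:600],None,fx=4,fy=4,interpolation=cv2.INTER_CUBIC))
E
```

```text
t 4.83 pos [0.4785 0.1826 0.2033] yaw 64.17 q [1.9510e-01 9.8700e-02 1.7251e+00 6.0000e-04 1.3183e+00 6.4580e-01] F [ 0.1779 -1.0111 -1.07  ] T [-0.0877 -0.      0.0041] open 0.273
 turn [-0.0008 -0.0001  0.0064]  shift now-axes mm [-1.7  2.5 23.3]  after-turn axes [-1.6  2.5 23.3]
[482.37411695 207.4255639 ]
```

View pics/n1.png

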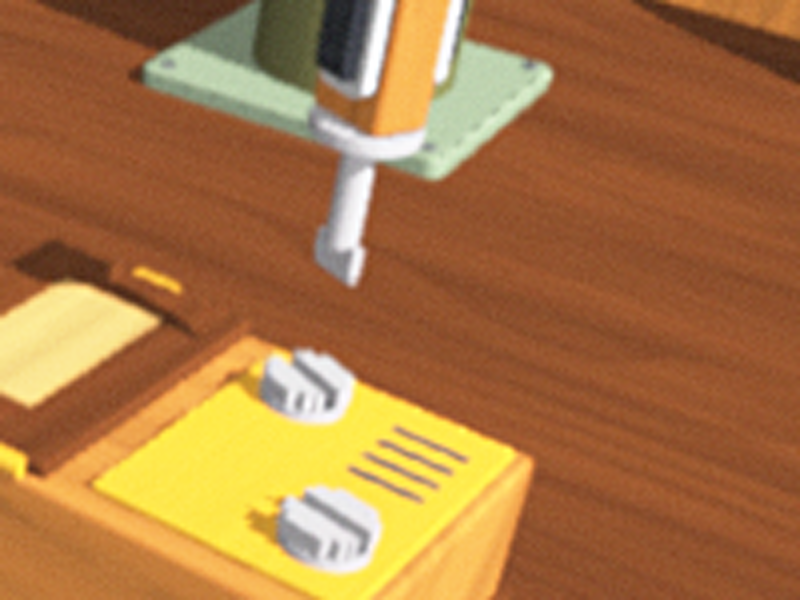

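step_arm([
  [0, 0, 0.006, -1, 2, 15, 1],
  [0, 0, 0, -0.5, 0.5, 15, 1],
  [0, 0, 0, 0, 0, 7, 1],
  [0, 0, 0, 0, 0, 0, 1],
  [0, 0, 0, 0, 0, 0, 1],
])

```text
time: 5.5
position: [0.4816, 0.1773, 0.1665]
orientation: [[0.446, 0.895, 0.001], [0.895, -0.446, 0.0], [0.0, 0.0, -1.0]]
ft_force: [-0.9, -0.0, -0.4]
opening: 0.274
```

```bash
python3 - <<'E'
from bench import bot
from h import *
go(bot,.480,.180,.165,63.8)
d=bot.get_image("scene");s=d["image"][:,:,::-1]
t=bot.get_image("top")["image"][:,:,::-1]
R=lambda im,x,y,w,h,f:cv2.resize(im[y:y+h,x:x+w],None,fx=f,fy=f,interpolation=cv2.INTER_CUBIC)
P=np.array(bot.get_state()["position"]);print(proj(d,P-[0,0,.075]),proj(d,[.48,.18,.086]))
cv2.imwrite("pics/n2.png",np.hstack([R(s,445,190,60,70,8),R(t,150,290,53,93,6)[:560,:320]]))
E
```

```text
t 5.5 pos [0.4816 0.1773 0.1665] yaw 63.5 q [0.1839 0.14   1.7604 0.     1.2407 0.6464] F [-8.749e-01 -2.000e-04 -4.420e-01] T [ 0.0647  0.0234 -0.0425] open 0.274
 turn [ 0.0004 -0.0004 -0.0052]  shift now-axes mm [ 1.7 -2.7  1.5]  after-turn axes [ 1.7 -2.6  1.5]
[474.67096984 228.78294992] [475.99145425 232.30200922]Traceback (most recent call last):
  File "<stdin>", line 8, in <module>
    return _nx.concatenate(arrs, 1, dtype=dtype, casting=casting)
           ~~~~~~~~~~~~~~~^^^^^^^^^^^^^^^^^^^^^^^^^^^^^^^^^^^^^^^
ValueError: all the input array dimensions except for the concatenation axis must match exactly, but along dimension 0, the array at index 0 has size 560 and the array at index 1 has size 558
```

```bash
python3 - <<'E'
from bench import bot
from h import *
d=bot.get_image("scene");s=d["image"][:,:,::-1]
R=lambda im,x,y,w,h,f:cv2.resize(im[y:y+h,x:x+w],None,fx=f,fy=f,interpolation=cv2.INTER_CUBIC)
go(bot,.480,.180,.165,63.8)
P=np.array(bot.get_state()["position"]);print(proj(d,P-[0,0,.075]))
cv2.imwrite("pics/n2.png",R(s,440,190,80,60,10))
E
```

```text
t 5.65 pos [0.4817 0.1776 0.1669] yaw 63.53 q [0.1845 0.1395 1.7601 0.     1.2408 0.6465] F [-0.068   1.1773 -0.4546] T [-0.0461 -0.0164  0.0295] open 0.275
 turn [ 0.001  -0.0008 -0.0047]  shift now-axes mm [ 1.4 -2.6  1.9]  after-turn axes [ 1.4 -2.6  1.9]
[474.76274256 228.78413567]
```

View pics/n2.png

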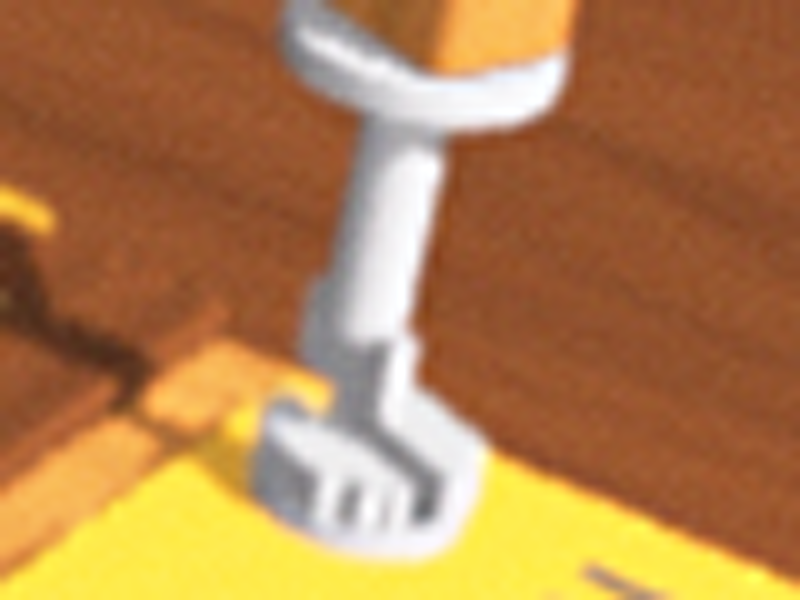

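step_arm([
  [0, 0, -0.004, 1.4, -2.6, 0, 1],
  [0, 0, 0, 0, 0, 0, 1],
  [0, 0, 0, 0, 0, 3, 1],
  [0, 0, 0, 0, 0, 3, 1],
  [0, 0, 0, 0, 0, 2, 1],
])

```text
time: 6.28
position: [0.4793, 0.1798, 0.1579]
orientation: [[0.442, 0.897, -0.001], [0.897, -0.442, -0.0], [-0.0, -0.0, -1.0]]
ft_force: [0.1, 0.5, -0.7]
opening: 0.274
```

```bash
python3 - <<'E'
from bench import bot
from h import *
go(bot,.480,.180,.1545,63.8)
E
```

```text
t 6.28 pos [0.4793 0.1798 0.1579] yaw 63.76 q [ 0.1898  0.1484  1.7704 -0.      1.2234  0.6478] F [ 0.0983  0.4687 -0.6563] T [-0.0165 -0.0332 -0.0165] open 0.274
 turn [-0.0005  0.0004 -0.0007]  shift now-axes mm [0.4 0.6 3.4]  after-turn axes [0.4 0.6 3.4]
```

step_arm([
  [0, 0, 0, 0.3, 0.5, 2, 1],
  [0, 0, 0, 0, 0, 1.2, 1],
  [0, 0, 0, 0, 0, 0, 1],
  [0, 0, 0.1, 0, 0, 0, 1],
  [0, 0, 0.1, 0, 0, 0, 1],
])

```text
time: 6.9
position: [0.4802, 0.18, 0.1552]
orientation: [[0.614, 0.789, 0.0], [0.789, -0.614, 0.0], [0.0, 0.0, -1.0]]
ft_force: [-1.0, 0.4, 0.3]
opening: 0.272
```

```bash
python3 - <<'E'
from bench import bot
from h import *
go(bot,.480,.180,.1545,-3.1)
E
```

```text
t 6.9 pos [0.4802 0.18   0.1552] yaw 52.11 q [1.8970e-01 1.5280e-01 1.7713e+00 1.0000e-04 1.2172e+00 8.5100e-01] F [-0.9574  0.3601  0.2782] T [0.0588 0.0717 0.0184] open 0.272
 turn [-0.000e+00 -2.000e-04  9.636e-01]  shift now-axes mm [-0.1 -0.1  0.7]  after-turn axes [-0.2  0.   0.7]
```

step_arm([
  [0, 0, 0.17, 0, 0, 0, 1],
  [0, 0, 0.17, 0, 0, 0, 1],
  [0, 0, 0.17, 0, 0, 0, 1],
  [0, 0, 0.17, 0, 0, 0, 1],
  [0, 0, 0.1, 0, 0, 0, 1],
])

```text
time: 7.52
position: [0.4802, 0.1796, 0.1552]
orientation: [[0.992, 0.129, 0.0], [0.129, -0.992, -0.001], [-0.0, 0.001, -1.0]]
ft_force: [-0.9, -0.8, -1.1]
opening: 0.272
```

```bash
python3 - <<'E'
from bench import bot
from h import *
go(bot,.480,.180,.1545,-11)
E
```

```text
t 7.53 pos [0.4802 0.1796 0.1552] yaw 7.42 q [ 1.8950e-01  1.5280e-01  1.7714e+00 -9.0000e-04  1.2174e+00  1.6312e+00] F [-0.91   -0.8086 -1.1071] T [-0.237   0.0192  0.1035] open 0.272
 turn [ 8.000e-04 -1.000e-04  3.214e-01]  shift now-axes mm [-0.1 -0.4  0.7]  after-turn axes [-0.2 -0.4  0.7]
```

step_arm([
  [0, 0, 0.08, 0, 0, 0, 1],
  [0, 0, 0.07, 0, 0, 0, 1],
  [0, 0, 0.05, 0, 0, 0, 1],
  [0, 0, 0.04, 0, 0, 0, 1],
  [0, 0, 0.02, 0, 0, 0, 1],
])

```text
time: 8.15
position: [0.4801, 0.1795, 0.1552]
orientation: [[0.992, -0.127, -0.0], [-0.127, -0.992, -0.001], [-0.0, 0.001, -1.0]]
ft_force: [-0.6, -1.9, -0.6]
opening: 0.275
```

```bash
python3 - <<'E'
from bench import bot
from h import *
go(bot,.480,.180,.1545,-11)
E
```

```text
t 8.15 pos [0.4801 0.1795 0.1552] yaw -7.31 q [ 1.8940e-01  1.5280e-01  1.7715e+00 -9.0000e-04  1.2176e+00  1.8881e+00] F [-0.5703 -1.8636 -0.6087] T [-0.4123  0.0635  0.0615] open 0.275
 turn [ 0.0009 -0.      0.0644]  shift now-axes mm [-0.1 -0.5  0.7]  after-turn axes [-0.2 -0.4  0.7]
```

step_arm([
  [0, 0, 0.03, 0, 0, 0, 1],
  [0, 0, 0.03, 0, 0, 0, 1],
  [0, 0, 0.02, 0, 0, 0, 1],
  [0, 0, 0.02, 0, 0, 0, 1],
  [0, 0, 0, 0, 0, 0, 1],
])

```text
time: 8.78
position: [0.48, 0.1797, 0.1551]
orientation: [[0.974, -0.225, -0.0], [-0.225, -0.974, -0.001], [-0.0, 0.001, -1.0]]
ft_force: [-1.8, -3.7, 0.4]
opening: 0.274
```

```bash
python3 - <<'E'
from bench import bot
from h import *
go(bot,.480,.180,.1545,-11)
E
```

```text
t 8.78 pos [0.48   0.1797 0.1551] yaw -13.02 q [ 1.8950e-01  1.5290e-01  1.7716e+00 -6.0000e-04  1.2175e+00  1.9878e+00] F [-1.8304 -3.6821  0.405 ] T [-0.7651  0.2646  0.0797] open 0.274
 turn [ 0.0006  0.0001 -0.0353]  shift now-axes mm [-0.1 -0.3  0.6]  after-turn axes [-0.1 -0.3  0.6]
```

step_arm([
  [0, 0, 0.03, 0, 0, 0, 1],
  [0, 0, 0.03, 0, 0, 0, 1],
  [0, 0, 0.02, 0, 0, 0, 1],
  [0, 0, 0, 0, 0, 0, 1],
  [0, 0, 0, 0, 0, 0, 1],
])

```text
time: 9.4
position: [0.48, 0.1796, 0.1551]
orientation: [[0.953, -0.302, -0.0], [-0.302, -0.953, -0.001], [-0.0, 0.001, -1.0]]
ft_force: [-0.5, -5.3, 1.6]
opening: 0.268
```

```bash
python3 - <<'E'
from bench import bot
from h import *
go(bot,.480,.180,.1545,-11)
d=bot.get_image("scene");s=d["image"][:,:,::-1]
cv2.imwrite("pics/n3.png",cv2.resize(s[190:260,440:530],None,fx=8,fy=8,interpolation=cv2.INTER_CUBIC))
E
```

```text
t 9.4 pos [0.48   0.1796 0.1551] yaw -17.59 q [ 1.8950e-01  1.5290e-01  1.7716e+00 -6.0000e-04  1.2175e+00  2.0676e+00] F [-0.4982 -5.2755  1.5786] T [-1.2133  0.3967  0.1487] open 0.268
 turn [ 0.0007  0.0002 -0.1151]  shift now-axes mm [-0.1 -0.3  0.6]  after-turn axes [-0.1 -0.4  0.6]
```

View pics/n3.png

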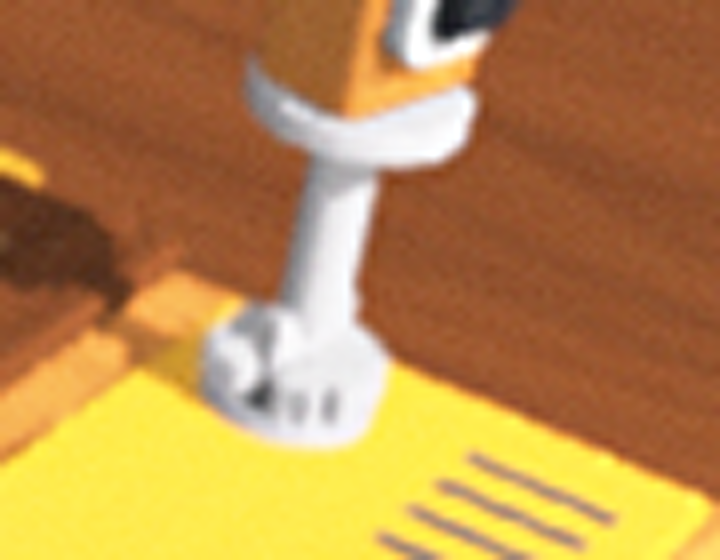

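step_arm([
  [0, 0, 0.03, 0, 0, 0, 1],
  [0, 0, 0.03, 0, 0, 0, 1],
  [0, 0, 0.02, 0, 0, 0, 1],
  [0, 0, 0, 0, 0, 0, 1],
  [0, 0, 0, 0, 0, 0, 1],
])

```text
time: 10.07
position: [0.4799, 0.1795, 0.1551]
orientation: [[0.926, -0.377, -0.0], [-0.377, -0.926, -0.001], [0.0, 0.001, -1.0]]
ft_force: [-1.4, -5.1, 1.2]
opening: 0.273
```

```bash
python3 - <<'E'
from bench import bot
from h import *
go(bot,.480,.180,.1545,-11)
d=bot.get_image("scene")
for a in (-10,-3,0,5,10):
    r=np.radians(a);p=proj(d,[.48+.016*np.cos(r),.18+.016*np.sin(r),.080]);print(a,(p-[440,190]+.5)*8)
print((proj(d,[.48,.18,.086])-[440,190]+.5)*8)
E
```

```text
t 10.07 pos [0.4799 0.1795 0.1551] yaw -22.12 q [ 1.8950e-01  1.5290e-01  1.7716e+00 -1.3000e-03  1.2178e+00  2.1469e+00] F [-1.4021 -5.0599  1.165 ] T [-1.3047  0.4208  0.3577] open 0.273
 turn [ 1.400e-03  1.000e-04 -1.941e-01]  shift now-axes mm [-0.2 -0.5  0.6]  after-turn axes [-0.  -0.5  0.6]
-10 [235.11798754 397.77379194]
-3 [244.13345869 402.11720151]
0 [248.20662646 403.83573324]
5 [255.23212527 406.49037959]
10 [262.50549056 408.86424746]
[291.93163399 342.41607375]
```

step_arm([
  [0, 0, -0.12, 0, 0, 0, 1],
  [0, 0, -0.06, 0, 0, 0, 1],
  [0, 0, 0, 0, 0, -10, 1],
  [0, 0, 0, 0, 0, -20, 1],
  [0, 0, 0, 0, 0, -10, 1],
])

```text
time: 10.75
position: [0.4813, 0.1812, 0.197]
orientation: [[0.978, -0.207, 0.004], [-0.207, -0.978, 0.003], [0.003, -0.004, -1.0]]
ft_force: [0.6, -0.5, -1.6]
opening: 0.276
```

```bash
python3 - <<'E'
from bench import bot
from h import *
go(bot,.558,.226,.180,76.4)
E
```

```text
t 10.75 pos [0.4813 0.1812 0.197 ] yaw -11.92 q [0.1904 0.1064 1.7303 0.0022 1.3008 1.9686] F [ 0.5833 -0.5141 -1.5683] T [-0.0093 -0.0291  0.0312] open 0.276
 turn [-5.0000e-04 -5.1000e-03 -1.5414e+00]  shift now-axes mm [ 65.7 -59.6  17.4]  after-turn axes [61.6 64.  17. ]
```

step_arm([
  [0, 0, -0.185, 0, 0, 0, 1],
  [0, 0, -0.185, 0, 0, 0, 1],
  [0, 0, -0.185, 0, 0, 0, 1],
  [0, 0, -0.185, 0, 0, 0, 1],
  [0, 0, -0.185, 0, 0, 0, 1],
])

```text
time: 11.38
position: [0.4803, 0.1807, 0.1954]
orientation: [[0.75, 0.662, 0.001], [0.662, -0.75, 0.002], [0.002, -0.001, -1.0]]
ft_force: [0.8, 0.9, -0.5]
opening: 0.276
```

step_arm([
  [0, 0, -0.185, 0, 0, 0, 1],
  [0, 0, -0.185, 0, 0, 0, 1],
  [0, 0, -0.185, 0, 0, 0, 1],
  [0, 0, -0.06, 31, 32, 8, 1],
  [0, 0, 0, 31, 32, 8, 1],
])

```text
time: 12.0
position: [0.5595, 0.2239, 0.1797]
orientation: [[0.237, 0.972, 0.002], [0.972, -0.237, 0.002], [0.002, 0.001, -1.0]]
ft_force: [0.7, 0.2, -1.4]
opening: 0.27
```

step_arm([
  [0, 0, 0, 0, 0, 0, 1],
  [0, 0, 0, 0, 0, 0, 1],
  [0, 0, 0, 0, 0, 0, 1],
  [0, 0, 0, 0, 0, 0, 1],
  [0, 0, 0, 0, 0, 0, 1],
])

```text
time: 12.62
position: [0.558, 0.2226, 0.1797]
orientation: [[0.236, 0.972, 0.001], [0.972, -0.236, 0.0], [0.0, 0.001, -1.0]]
ft_force: [0.1, 0.1, -0.7]
opening: 0.274
```

```bash
python3 - <<'E'
from bench import bot
from h import *
go(bot,.558,.226,.165,76.4)
d=bot.get_image("scene");s=d["image"][:,:,::-1]
P=np.array(bot.get_state()["position"]);T=lambda p:(p-[440,190]+.5)*7.5
print("tip",T(proj(d,P-[0,0,.075])),"far",T(proj(d,[.558,.226,.086])))
cv2.imwrite("pics/f1.png",cv2.resize(s[190:270,440:540],None,fx=7.5,fy=7.5,interpolation=cv2.INTER_CUBIC))
cv2.imwrite("pics/top_f.png",bot.get_image("top")["image"][:,:,::-1])
E
```

```text
t 12.62 pos [0.558  0.2226 0.1797] yaw 76.35 q [2.3550e-01 3.0470e-01 1.5298e+00 1.0000e-04 1.3063e+00 4.7380e-01] F [ 0.1033  0.0826 -0.7222] T [-0.0181 -0.0377 -0.0175] open 0.274
 turn [ 0.0007 -0.0004 -0.0009]  shift now-axes mm [ 3.3 -0.8 14.7]  after-turn axes [ 3.3 -0.8 14.7]
tip [323.05802063 491.77871512] far [319.70169523 584.91187541]
```

View pics/f1.png

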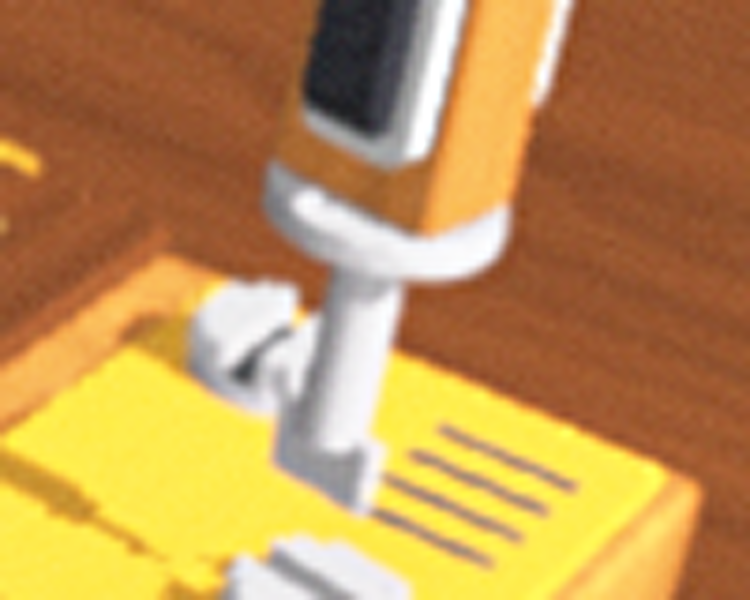

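step_arm([
  [0, 0, 0, 3.3, -0.8, 5, 1],
  [0, 0, 0, 0, 0, 5, 1],
  [0, 0, 0, 0, 0, 5, 1],
  [0, 0, 0, 0, 0, 4, 1],
  [0, 0, 0, 0, 0, 3, 1],
])

```text
time: 13.35
position: [0.5581, 0.2261, 0.1566]
orientation: [[0.236, 0.972, -0.0], [0.972, -0.236, -0.0], [-0.0, -0.0, -1.0]]
ft_force: [-0.9, -0.7, -0.8]
opening: 0.267
```

```bash
python3 - <<'E'
from bench import bot
from h import *
go(bot,.558,.226,.155,76.4)
E
```

```text
t 13.35 pos [0.5581 0.2261 0.1566] yaw 76.36 q [ 0.2413  0.3315  1.5454 -0.      1.2651  0.4793] F [-0.9261 -0.7157 -0.825 ] T [ 0.0065 -0.0097 -0.0174] open 0.267
 turn [-0.0004  0.0002 -0.0007]  shift now-axes mm [-0.1 -0.1  1.6]  after-turn axes [-0.1 -0.1  1.6]
```

step_arm([
  [0, 0, 0, 0, 0, 1.5, 1],
  [0, 0, 0.08, 0, 0, 0, 1],
  [0, 0, 0.16, 0, 0, 0, 1],
  [0, 0, 0.16, 0, 0, 0, 1],
  [0, 0, 0.16, 0, 0, 0, 1],
])

```text
time: 13.98
position: [0.5588, 0.2257, 0.1557]
orientation: [[0.719, 0.695, 0.001], [0.695, -0.719, -0.001], [0.0, 0.002, -1.0]]
ft_force: [0.4, -1.9, -2.6]
opening: 0.273
```

step_arm([
  [0, 0, 0.16, 0, 0, 0, 1],
  [0, 0, 0.16, 0, 0, 0, 1],
  [0, 0, 0.16, 0, 0, 0, 1],
  [0, 0, 0.16, 0, 0, 0, 1],
  [0, 0, 0.1, 0, 0, 0, 1],
])

```text
time: 14.6
position: [0.5586, 0.2253, 0.1557]
orientation: [[1.0, 0.029, 0.001], [0.029, -1.0, -0.002], [0.001, 0.002, -1.0]]
ft_force: [1.3, -2.9, -0.7]
opening: 0.271
```

```bash
python3 - <<'E'
from bench import bot
from h import *
go(bot,.558,.226,.155,-22)
E
```

```text
t 14.6 pos [0.5586 0.2253 0.1557] yaw 1.68 q [ 0.2408  0.3325  1.5462 -0.0019  1.2625  1.7827] F [ 1.3137 -2.861  -0.7113] T [-0.4612 -0.0937  0.0818] open 0.271
 turn [ 0.0015 -0.0011  0.4134]  shift now-axes mm [-0.6 -0.7  0.7]  after-turn axes [-0.8 -0.4  0.7]
```

step_arm([
  [0, 0, 0.06, 0, 0, 0, 1],
  [0, 0, 0.06, 0, 0, 0, 1],
  [0, 0, 0.06, 0, 0, 0, 1],
  [0, 0, 0.05, 0, 0, 0, 1],
  [0, 0, 0, 0, 0, 0, 1],
])

```text
time: 15.22
position: [0.5585, 0.2253, 0.1557]
orientation: [[0.981, -0.195, 0.0], [-0.195, -0.981, -0.002], [0.001, 0.001, -1.0]]
ft_force: [1.6, -2.0, -1.1]
opening: 0.27
```

step_arm([
  [0, 0, 0.05, 0, 0, 0, 1],
  [0, 0, 0.04, 0, 0, 0, 1],
  [0, 0, 0.03, 0, 0, 0, 1],
  [0, 0, 0, 0, 0, 0, 1],
  [0, 0, 0, 0, 0, 0, 1],
])

```text
time: 15.85
position: [0.5583, 0.2254, 0.1556]
orientation: [[0.95, -0.311, 0.0], [-0.311, -0.95, -0.002], [0.001, 0.001, -1.0]]
ft_force: [0.1, -4.9, -0.0]
opening: 0.274
```

```bash
python3 - <<'E'
from bench import bot
from h import *
go(bot,.558,.226,.155,-22)
E
```

```text
t 15.85 pos [0.5583 0.2254 0.1556] yaw -18.14 q [ 2.4080e-01  3.3250e-01  1.5464e+00 -1.6000e-03  1.2630e+00  2.1288e+00] F [ 1.2830e-01 -4.9181e+00 -1.5000e-03] T [-1.2509 -0.1302  0.1276] open 0.274
 turn [ 0.0014 -0.0007  0.0673]  shift now-axes mm [-0.5 -0.5  0.6]  after-turn axes [-0.5 -0.4  0.6]
```

step_arm([
  [0, 0, 0.03, 0, 0, 0, 1],
  [0, 0, 0.03, 0, 0, 0, 1],
  [0, 0, 0.03, 0, 0, 0, 1],
  [0, 0, 0, 0, 0, 0, 1],
  [0, 0, 0, 0, 0, 0, 1],
])

```text
time: 16.48
position: [0.5581, 0.2251, 0.1562]
orientation: [[0.918, -0.395, -0.0], [-0.395, -0.918, -0.002], [0.0, 0.002, -1.0]]
ft_force: [-1.4, -6.4, 3.3]
opening: 0.276
```

```bash
python3 - <<'E'
from bench import bot
from h import *
go(bot,.558,.226,.155,-22)
E
```

```text
t 16.48 pos [0.5581 0.2251 0.1562] yaw -23.29 q [ 2.4080e-01  3.3180e-01  1.5461e+00 -2.1000e-03  1.2648e+00  2.2188e+00] F [-1.3952 -6.3899  3.3305] T [-1.5315  0.2626  0.1337] open 0.276
 turn [ 0.0022 -0.0004 -0.0226]  shift now-axes mm [-0.4 -0.8  1.2]  after-turn axes [-0.4 -0.8  1.2]
```

step_arm([
  [0, 0, 0.03, 0, 0, 0, 1],
  [0, 0, 0.03, 0, 0, 0, 1],
  [0, 0, 0, 0, 0, 0, 1],
  [0, 0, 0, 0, 0, 0, 1],
  [0, 0, 0, 0, 0, 0, 1],
])

```text
time: 17.1
position: [0.5581, 0.225, 0.1563]
orientation: [[0.893, -0.449, -0.0], [-0.449, -0.893, -0.003], [0.001, 0.003, -1.0]]
ft_force: [-1.7, -7.1, 3.1]
opening: 0.273
```

```bash
python3 - <<'E'
from bench import bot
from h import *
go(bot,.558,.226,.155,-22)
d=bot.get_image("scene");s=d["image"][:,:,::-1]
T=lambda p:(p-[430,220]+.5)*8
for a in(-10,-3,5,10):
  r=np.radians(a);print(a,T(proj(d,[.558+.016*np.cos(r),.226+.016*np.sin(r),.080])))
print("c",T(proj(d,[.558,.226,.086])))
c=s[220:295,430:530];n=s[200:275,430:530]
cv2.imwrite("pics/f2.png",cv2.resize(c,None,fx=8,fy=8,interpolation=cv2.INTER_CUBIC))
E
```

```text
t 17.1 pos [0.5581 0.225  0.1563] yaw -26.69 q [ 0.2408  0.3317  1.546  -0.0026  1.265   2.2782] F [-1.7063 -7.1393  3.1069] T [-1.5752  0.3329  0.3441] open 0.273
 turn [ 0.0026 -0.0006 -0.0818]  shift now-axes mm [-0.5 -0.8  1.3]  after-turn axes [-0.4 -0.9  1.3]
-10 [357.57274361 448.63598827]
-3 [367.69764713 453.99419689]
5 [380.15248615 459.37027861]
10 [388.30936194 462.27647043]
c [421.01514158 383.90600044]
```

View pics/f2.png

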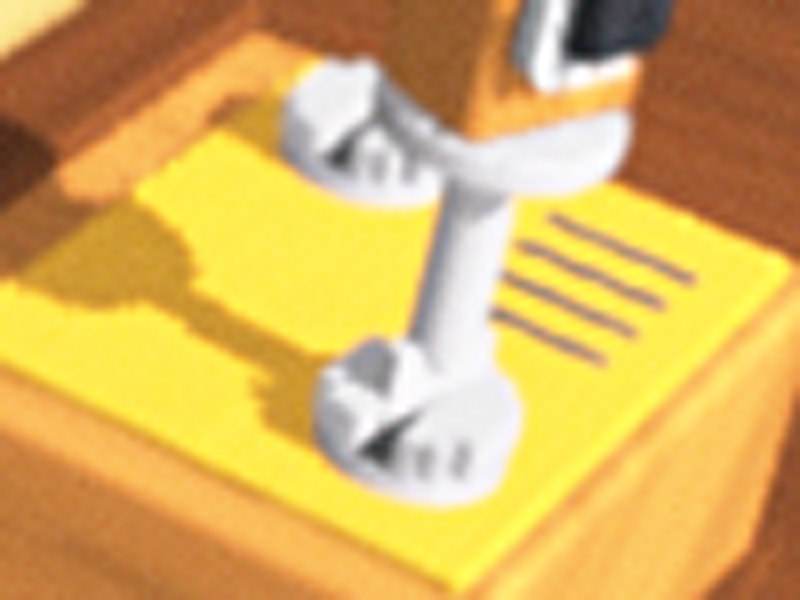

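step_arm([
  [0, 0, -0.14, 0, 0, 0, 1],
  [0, 0, -0.08, 0, 0, 0, 1],
  [0, 0, 0, 0, 0, -10, 1],
  [0, 0, 0, 0, 0, -20, 1],
  [0, 0, 0, 0, 0, -16, 1],
])

```text
time: 17.77
position: [0.5584, 0.2275, 0.2031]
orientation: [[0.969, -0.245, 0.001], [-0.245, -0.969, 0.003], [0.0, -0.003, -1.0]]
ft_force: [0.2, -0.1, -0.5]
opening: 0.273
```

step_arm([
  [0, 0, -0.18, 0, 0, 0, 1],
  [0, 0, -0.18, 0, 0, 0, 1],
  [0, 0, -0.18, 0, 0, 0, 1],
  [0, 0, -0.18, 0, 0, 0, 1],
  [0, 0, -0.1, 0, 0, 0, 1],
])

```text
time: 18.4
position: [0.5583, 0.2271, 0.2024]
orientation: [[0.839, 0.545, 0.001], [0.545, -0.839, 0.002], [0.002, -0.001, -1.0]]
ft_force: [0.4, 0.3, -0.7]
opening: 0.269
```

```bash
python3 - <<'E'
from bench import bot
from h import *
go(bot,.520,-.154,.2,32)
E
```

```text
t 18.4 pos [0.5583 0.2271 0.2024] yaw 33.0 q [0.242  0.2874 1.503  0.0017 1.3502 1.2364] F [ 0.4129  0.3264 -0.6769] T [ 0.0155 -0.0118  0.0066] open 0.269
 turn [-0.0012 -0.0016  0.0175]  shift now-axes mm [-239.7  298.8    1.6]  after-turn axes [-234.4  302.9    2.4]
```

step_arm([
  [0, 0, 0.0175, -30, 39, 0, 1],
  [0, 0, 0, -35, 45, 0, 1],
  [0, 0, 0, -35, 45, 0, 1],
  [0, 0, 0, -35, 45, 0, 1],
  [0, 0, 0, -35, 45, 0, 1],
])

```text
time: 19.02
position: [0.5303, -0.0506, 0.2026]
orientation: [[0.85, 0.527, 0.002], [0.527, -0.85, 0.001], [0.003, 0.0, -1.0]]
ft_force: [1.1, 0.4, -1.5]
opening: 0.27
```

step_arm([
  [0, 0, 0, -33, 43, 0, 1],
  [0, 0, 0, -25, 33, 0, 1],
  [0, 0, 0, -6, 8, 0, 1],
  [0, 0, 0, 0, 0, 0, 1],
  [0, 0, 0, 0, 0, 0, 1],
])

```text
time: 19.65
position: [0.5202, -0.1532, 0.2016]
orientation: [[0.849, 0.528, 0.0], [0.528, -0.849, 0.001], [0.001, -0.001, -1.0]]
ft_force: [-0.1, 0.2, -0.8]
opening: 0.271
```

```bash
python3 - <<'E'
from bench import bot
from h import *
go(bot,.520,-.154,.15,32)
# the slots seen from the top, now that the arm is away from the box
d=bot.get_image("top");im=d["image"][:,:,::-1];cv2.imwrite("pics/top_e.png",im)
g=cv2.cvtColor(im,cv2.COLOR_BGR2GRAY).astype(float);hsv=cv2.cvtColor(im,cv2.COLOR_BGR2HSV)
for n,x,y in(("near",.480,.180),("far",.558,.226)):
    u,v=proj(d,[x,y,.086]);uu,vv=np.meshgrid(np.arange(640),np.arange(480))
    m=(np.hypot(uu-u,vv-v)<7.5)&(g<165)&(hsv[...,1]<90)
    p=np.array([onplane(d,(a,b),.086)[:2] for a,b in zip(uu[m],vv[m])])
    w,V=np.linalg.eigh(np.cov(p.T));e=V[:,1];e=e*np.sign(e[0])
    print(n,m.sum(),p.mean(0),np.sqrt(w),"angle",np.degrees(np.arctan2(e[1],e[0])))
R=lambda a,x,y,w,h,f:cv2.resize(a[y:y+h,x:x+w],None,fx=f,fy=f,interpolation=cv2.INTER_CUBIC)
s=bot.get_image("scene")["image"][:,:,::-1]
cv2.imwrite("pics/last.png",np.hstack([R(im,130,255,80,120,5),R(s,250,120,80,120,5)]))
E
```

```text
t 19.65 pos [ 0.5202 -0.1532  0.2016] yaw 31.89 q [-4.4670e-01  1.6400e-01  1.6551e+00  1.1000e-03  1.3228e+00  5.6720e-01] F [-0.0775  0.2094 -0.8034] T [-0.0103  0.0048 -0.0404] open 0.271
 turn [-0.0008 -0.0007 -0.0019]  shift now-axes mm [-0.6  0.6 51.6]  after-turn axes [-0.6  0.6 51.6]
near 56 [0.47972215 0.18025448] [0.00170885 0.00666647] angle -2.858675557372008
far 59 [0.55822788 0.22598184] [0.001906   0.00646631] angle -3.3319344578213004
```

View pics/last.png

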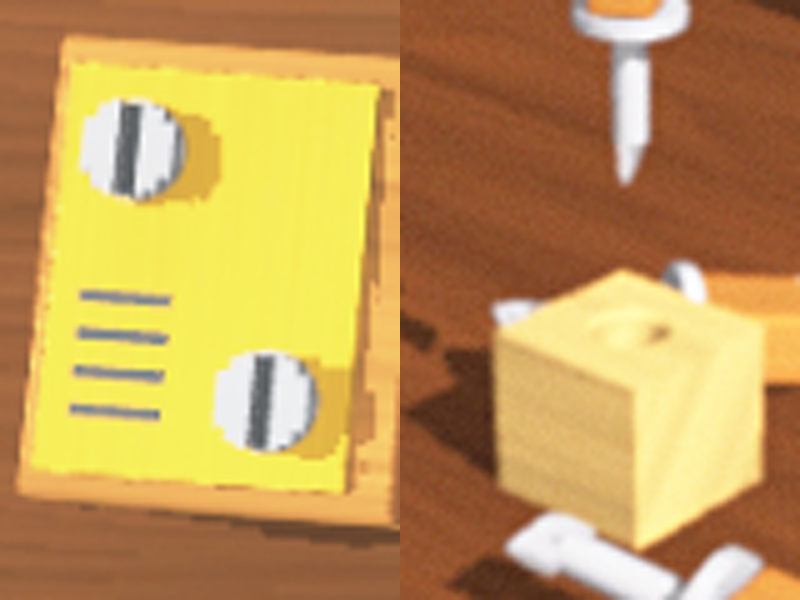

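Both slots now lie at -2.9° and -3.3°, against the box's -3.1°, so both screws are home. The stand hole shows at scene pixel (296,186). I'll check that against its expected position before inserting.

```bash
python3 - <<'E'
from bench import bot
from h import *
d=bot.get_image("scene")
print(proj(d,[.519,-.152,.065]),proj(d,[.521,-.1545,.065]),onplane(d,(296,186),.065),proj(d,np.array(bot.get_state()["position"])-[0,0,.075]))
E
```

```text
[295.79437093 184.9684107 ] [294.04789923 184.90852953] [ 0.52181013 -0.14881885  0.065     ] [294.58145859 153.57600192]
```

step_arm([
  [0, 0, 0, 0, 0, 20, 1],
  [0, 0, 0, 0, 0, 25, 1],
  [0, 0, 0, 0, 0, 10, 1],
  [0, 0, 0, 0, 0, 5, 1],
  [0, 0, 0, 0, 0, 5, 1],
])

```text
time: 20.42
position: [0.5207, -0.1549, 0.1372]
orientation: [[0.85, 0.527, 0.001], [0.527, -0.85, -0.001], [0.001, 0.001, -1.0]]
ft_force: [0.1, -0.4, -0.9]
opening: 0.271
```

step_arm([
  [0, 0, 0, 0, -2, 0, 1],
  [0, 0, 0, 0, 0, 8, 1],
  [0, 0, 0, 0, 0, 12, 1],
  [0, 0, 0, 0, 0, 12, 1],
  [0, 0, 0, 0, 0, 8, 1],
])

```text
time: 21.05
position: [0.5182, -0.1528, 0.0951]
orientation: [[0.85, 0.527, -0.002], [0.527, -0.85, 0.001], [-0.001, -0.002, -1.0]]
ft_force: [-0.4, -0.3, -1.4]
opening: 0.275
```

step_arm([
  [0, 0, 0, 0, 0, 6, 1],
  [0, 0, 0, 0, 0, 3, 1],
  [0, 0, 0, 0, 0, 1, 1],
  [0, 0, 0, 0, 0, 0, 1],
  [0, 0, 0, 0, 0, 0, 1],
])

```text
time: 21.68
position: [0.5192, -0.1532, 0.087]
orientation: [[0.85, 0.527, 0.001], [0.527, -0.85, -0.0], [0.0, 0.001, -1.0]]
ft_force: [-0.8, 0.2, 0.2]
opening: 0.271
```

```bash
python3 - <<'E'
from bench import bot
from h import *
go(bot,.520,-.154,.0855,32)
E
```

```text
t 21.68 pos [ 0.5192 -0.1532  0.087 ] yaw 31.81 q [-0.4468  0.3004  1.7509 -0.      1.0895  0.5687] F [-0.8135  0.2226  0.2498] T [-0.0132  0.0229 -0.0172] open 0.271
 turn [ 0.0007 -0.0004 -0.0032]  shift now-axes mm [0.3 1.1 1.5]  after-turn axes [0.3 1.1 1.5]
```

step_arm([
  [0, 0, 0, 0, 0, 1, 1],
  [0, 0, 0, 0, 0, 0.7, 1],
  [0, 0, 0, 0, 0, 0, 1],
  [0, 0, 0, 0, 0, 0, 1],
  [0, 0, 0, 0, 0, 0, 1],
])

```text
time: 22.3
position: [0.519, -0.1531, 0.0851]
orientation: [[0.85, 0.527, 0.0], [0.527, -0.85, -0.0], [0.0, 0.0, -1.0]]
ft_force: [-0.9, 0.1, 1.7]
opening: 0.272
```

step_arm([
  [0, 0, 0, 0, 0, 0, 0.35],
  [0, 0, 0, 0, 0, 0, 0.2],
  [0, 0, 0, 0, 0, 0, 0],
  [0, 0, 0, 0, 0, 0, -0.1],
  [0, 0, 0, 0, 0, 0, -0.1],
])

```text
time: 22.92
position: [0.5189, -0.1531, 0.0849]
orientation: [[0.85, 0.527, 0.0], [0.527, -0.85, -0.0], [0.0, 0.0, -1.0]]
ft_force: [-0.1, -0.0, -0.1]
opening: 0.555
```

step_arm([
  [0, 0, 0, 0, 0, -10, -0.1],
  [0, 0, 0, 0, 0, -25, -0.1],
  [0, 0, 0, 0, 0, -40, -0.1],
  [0, 0, 0, 0, 0, -40, -0.1],
  [0, 0, 0, 0, 0, -20, -0.1],
])

```text
time: 23.55
position: [0.5204, -0.1537, 0.2238]
orientation: [[0.85, 0.527, 0.005], [0.527, -0.85, -0.002], [0.003, 0.005, -1.0]]
ft_force: [0.1, 0.5, -0.2]
opening: 0.548
```

step_arm([
  [0, 0, 0, -50, 16, 0, -0.1],
  [0, 0, 0, -50, 16, 0, -0.1],
  [0, 0, 0, -50, 16, 0, -0.1],
  [0, 0, 0, -50, 16, 0, -0.1],
  [0, 0, 0, 0, 0, 0, -0.1],
])

```text
time: 24.18
position: [0.3809, -0.3154, 0.2208]
orientation: [[0.853, 0.522, 0.0], [0.522, -0.853, -0.002], [-0.0, 0.002, -1.0]]
ft_force: [0.4, 0.6, -0.9]
opening: 0.553
```

```bash
python3 - <<'E'
from bench import bot
from h import *
go(bot,.520,-.154,.2,32)
s=bot.get_image("scene");im=s["image"][:,:,::-1];cv2.imwrite("pics/end.png",im)
t=bot.get_image("top");ti=t["image"][:,:,::-1]
def orange(d,I,lo,hi):
    h=cv2.cvtColor(I,cv2.COLOR_BGR2HSV);m=cv2.inRange(h,(8,150,120),(20,255,255))
    c=proj(d,[.5195,-.153,.126]);print("expected top",c)
    x,y=int(c[0]),int(c[1]);w=m[y-lo:y+hi,x-14:x+15]
    for r in w: print(''.join('#' if a else '.' for a in r))
a=cv2.imread("pics/scene0.png");b=im
print("diff to first picture at stand (scene)",np.abs(a[148:192,280:318].astype(int)-b[148:192,280:318]).mean())
a=cv2.imread("pics/top0.png")
print("diff top",np.abs(a[288:336,368:420].astype(int)-ti[288:336,368:420]).mean())
for n,r in(("tray",(130,195,248,345)),("bowl",(148,212,148,215)),("cork",(158,206,403,466)),("box",(258,368,132,290))):
    y0,y1,x0,x1=r;print(n,np.abs(a[y0:y1,x0:x1].astype(int)-ti[y0:y1,x0:x1]).mean())
orange(s,im,6,26)
E
```

```text
t 24.18 pos [ 0.3809 -0.3154  0.2208] yaw 31.49 q [-8.6650e-01  4.2500e-02  1.7474e+00 -7.0000e-04  1.3501e+00  1.5490e-01] F [ 0.4436  0.5787 -0.8654] T [ 0.0392 -0.0324 -0.0297] open 0.553
 turn [ 0.0016  0.0004 -0.0089]  shift now-axes mm [203.  -65.   20.6]  after-turn axes [203.5 -63.2  20.8]
diff to first picture at stand (scene) 18.550637958532697
diff top 7.851629273504273
tray 1.0646576790906688
bowl 1.515547263681592
cork 1.213073192239859
box 3.887284234752589
expected top [294.99483011 153.83872971]
#############################
#############################
#############################
#############################
#############################
#############################
#############################
#############################
#############################
#############################
#############################
#############################
#############################
#############################
#############################
#############################
#############################
#############################
#############################
#############################
#############################
#############################
#############################
#############################
#########################...#
########################.....
########################.....
########################.....
########################.....
########################.....
########################.....
#####...################.....
```

```bash
python3 - <<'E'
from bench import bot
from h import *
t=bot.get_image("top");s=bot.get_image("scene")
ti=t["image"][:,:,::-1]; si=s["image"][:,:,::-1]
def rep(n,I,box):
    y0,y1,x0,x1=box;h=cv2.cvtColor(np.ascontiguousarray(I[y0:y1,x0:x1]),cv2.COLOR_BGR2HSV)
    m=cv2.inRange(h,(10,110,180),(19,255,255)) ; w=cv2.inRange(h,(0,0,150),(180,50,255))
    o=[]
    for k in(m,w):
        l,_,st,c=cv2.connectedComponentsWithStats(k)[0:4];i=1+np.argmax(st[1:,4]);o.append((st[i].tolist(),np.round(c[i]+[x0,y0],1)))
    print(n,o)
rep("top0",cv2.imread("pics/top0.png"),(292,332,376,415));rep("topE",ti,(292,332,376,415))
rep("sc0",cv2.imread("pics/scene0.png"),(148,192,284,322));rep("scE",si,(148,192,284,322))
g=lambda I:cv2.resize(I[148:192,284:312],None,fx=1,fy=1)
h=cv2.cvtColor(np.ascontiguousarray(g(si)),cv2.COLOR_BGR2HSV)
for r in h: print(''.join('W' if p[1]<60 and p[2]>140 else 'y' if p[0]>=20 and p[2]>150 else '#' if p[2]>170 else 'o' if p[2]>120 else '.' for p in r))
E
```

```text
top0 [([11, 5, 28, 27, 336], array([399.9, 310.7])), ([8, 7, 12, 25, 106], array([388.3, 312.7]))]
topE [([9, 8, 30, 27, 384], array([399.2, 313. ])), ([7, 18, 11, 17, 82], array([387. , 318.5]))]
sc0 [([2, 3, 19, 35, 549], array([294.1, 167.7])), ([1, 32, 21, 11, 101], array([296.5, 186. ]))]
scE [([4, 3, 17, 34, 525], array([296.2, 167.2])), ([2, 32, 22, 10, 107], array([297.8, 185.6]))]
oooooooooooooooooooooooooooo
oooooooooooooooooooooooooooo
oooooooooo#ooooooooooooooooo
oooooooo############oooooooo
ooooooo##############ooooooo
ooooooo##############ooooooo
oooooo###############ooooooo
ooooo################ooooooo
ooooo################ooooooo
oooo#################ooooooo
oooo#################ooooooo
oooo#################ooooooo
oooo#################ooooooo
oooo#################ooooooo
oooo#################ooooooo
oooo#################ooooooo
oooo#################ooooooo
oooo#################ooooooo
oooo#################ooooooo
oooo#################ooooooo
oooo#################ooooooo
oooo#################ooooooo
oooo#################ooooooo
oooo#################ooooooo
oooo##################WWoooo
oooo#################WWWW#oo
oooo#################WWWWW##
ooooo################WWWWW##
oooo#################WWWWWW#
oooo#################WWWWWW#
oooo###################WWWW#
oo##################WyyWWWW#
##oo###############WWWWyyWWy
##WWo##############WWWWyyyyy
##WWo##############WWWWWyyyy
##WWo#############WWWWWWyyyy
#oWWW#############WWWWWWyyyy
##WWWWWWWW#######WWWWWWWyyyy
y##WWWWWWWWWWWWWWWWWWWWyyyyy
yyy#WWWWWWWWWWWWWWWWWWyyyyyy
yyyyy#WWWWWWWWWWWWWWWyyyyyyy
yyyyyyyyWWWWWWWWWWWyyyyyyyyy
yyyyyyyyyyyyyyyyyyyyyyyyyyyy
yyyyyyyyyyyyyyyyyyyyyyyyyyyy
```

```bash
python3 -c "
from bench import bot
s=bot.get_state();print(s['time'],s['qvel'].round(3));print(bot.job_done())"
```

```text
24.375 [ 0.014  0.002  0.002 -0.005 -0.002 -0.002]
the job is handed in; nothing more can be done
None
```

I took the short driver from the bamboo stand, turned the near screw and then the far screw clockwise to their stops, and put the driver back upright in the stand. I handed the job in at 24.4 s.

**Screws:** The wrist torque rose to about 0.35 N m on each, against 0.06 N m to turn them freely. From the top camera the slots then lay at -2.9° (near) and -3.3° (far), against the box's -3.1°, so both are home.

**Driver:** In the final images its collar and handle are at the same height in the scene view as at the start, within 1–2 px. From above it sits a few pixels to the side, which is play in the hole. I checked this from pixel values only, because the 12-picture viewing limit was used up.

**Other things:** In the top view the tray, ball, bowl and cork block match the first picture.

**What disagreed:**
- **Look-alike drivers:** The two larger ones, standing free on their tips in the first pictures, were lying down by the time I reached the stand. At the step readings on the way there the wrist force was no more than about 2 N, and the fingers passed about 80 mm above their tops before coming down. They probably toppled by themselves, but I did not see it happen. I left them as they lay.
- **Scene camera:** During the turning it put both slots about 5–10° short of home. The later top view and the torque show them home.

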